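# One full turn of the fossil's inspection turntable

### The job

Show the coiled fossil from all sides: by its upright crank knob, give the turntable that carries the fossil one full turn anticlockwise (seen from above), smoothly and without flinging it, so that the knob ends back at the pointer tab on the base where it began. Keep the fossil lying at the middle of the disc, do not turn the other turntable, and let go at the end.

Things in the scene. Friction and masses are not known exactly. Their poses are not given: they have to be found in the camera images.
- survey_base: White round fixed base, 190 mm across, of the turntable that carries the fossil. Origin: on the disc's vertical turning axis, at bench level. Its x axis points (level) along its pointer tab, a 14 mm wide, 20 mm high tongue with a black line that sticks out to 125 mm from the axis. z up. Base may stand at any yaw. A dark steel disc with white ticks, 180 mm across, turns on it; disc's top face is 40 mm above the bench.
- survey_disc (a joint): Angle of the disc of that turntable on its base, rad, growing anticlockwise seen from above, counted on over whole turns with no stop. 0: the crank knob is in line with the pointer tab; it starts within 0.1 of 0. One full turn anticlockwise reads 6.28. Turns with light friction (about 1 N at the knob) and stays where it is left.
- survey_knob (a point): Crank knob of that turntable: an upright white plastic cylinder, 20 mm in diameter, 52 mm tall (top 6 mm is a cap 23 mm across), standing near the rim of the disc with its axis 72 mm from the disc's turning axis. Underside 44 mm, top 96 mm above the bench; this point is on its axis, 80 mm above the bench. It spins freely on its own vertical spindle, so a hand holding it need not turn as it goes round. About 1 N moves it.
- fossil_center (a point): The coiled (spiral) brown fossil, a flat round stone 46 mm across and about 16 mm high, lying loose at the middle of the disc, about 80 g; the point is its centre, 48 mm above the bench.
- spare_knob (a point): The like crank knob (same sizes) of the other, identical turntable, which carries a small open glass dish instead of a fossil, and may have its knob anywhere round its base. To be left alone.
Not all that is in view belongs to the job. What is shaped like the survey_base but red is not meant. Of the things that look like the part that bears fossil_center, the smallest one is meant.

How it is judged:
By the outcome, as a careful person would: the job done as asked, in the order asked, and still so for the second after the job is handed in, with the robot touching nothing.
It also fails if it takes over 54 s, if anything falls off the work surface, if the arm or the gripper's body presses on something with over 40 N, if the wrist force passes 120 N, or if a joint passes its speed limit or range.

### The arm

A 6-joint arm with a two-finger parallel gripper is mounted at the origin on the work surface. World frame = base frame: x ahead of the robot, y to its left, z up, the work surface at z = 0. Lengths are in m, angles in rad, forces in N, time in s.
With the tool pointing down it reaches from about 0.25 to 0.725 m from the base axis. Payload 4 kg.
Tool frame: the origin (TCP) lies on the centre line of the jaws, within the pads' length; the fingertips stand 17 mm ahead of it and the grasp point (between the pads) lies 2 mm behind it; z points along the fingers, y is the line along which they close (so a half turn about z gives the same grasp; the last joint's range is limited). The gripper opens to 85 mm and grips with 20 to 120 N. Pads are 22 mm wide; open, the fingers measure 114 mm over their backs; the gripper's body (76 mm by 85 mm) begins 54 mm behind the grasp point. The pads swing forward as they close: fully open they stand 13 mm farther back than shut.
Start: joints at [0, 0.241, 0.005, 1.335, 0, 1.571], TCP at [0.5, -0, 0.248] pointing down, gripper open.
Joint ranges: [-2.72, 2.72], [-1.05, 1.87], [-1.09, 1.28], [-1.99, 2.15], [-1.42, 1.44], [-3.14, 3.14]. Speed limits (rad/s): [2.79, 2.79, 3.14, 3.14, 3.14, 3.14].

### API

Orientations are given as a unit quaternion [x, y, z, w].
In Python, from workcell import bot, camera, get_calibration gives the robot as it stands.
- The arm moves only by the tool apply_moves, never from a script. Its argument "steps" is a list of rows, each a list of 3 entries, a list of its own where there are three numbers: the shift along the tool's x, y, z as a fraction of full scale, then the turn, a rotation vector about the tool's x, y, z as a fraction of full scale, then the opening, from 0 (shut) to 1 (fully open). A call has exactly 8 rows; each row shifts and turns the commanded pose from where the row before left it, along the tool's axes as they then stand; what a row does not reach is not made up. Full scale, the value 1, is 20 cm for a shift and pi rad for a turn. A row lasts 1/12 s, in which the tool goes at most 41.7 mm and 7.16 degrees, less where a joint would pass 70% of its speed; a pose out of reach is approached as far as the arm can. A call with a number of a shift or a turn outside -1 to 1 is refused whole. A call with a gripper value outside its range is refused whole. The fingers move at their own pace and stop on an object; the grip force is fixed at half the most. Time passes only in rows, so rows that do not move let the fingers close, or fill a call up. It gives the time, the measured TCP pose, the force, the opening and the grip force at its end, in the units of the state.
- bot.get_obs(): the state, without advancing time (a new reading comes with each control period).
- camera(name): name is "scene" or "side" or "wrist"; returns (picture, depth): 384x512x3 uint8, red, green, blue; 384x512 float32, m along the optical axis (not along the pixel's ray), 0 where there is no reading.
- get_calibration(name): a dict with "fov_y" (degrees; the focal length in pixels is half the picture's height over the tangent of half this angle, whatever the lens; pixels are square), "cx", "cy" (the principal point, pixels), "dist_coeffs" ([k1, k2, p1, p2, k3] as OpenCV has them; the pictures are not rectified), "rvec" (rotation vector, rad) and "tvec" (3), from world to camera coordinates, as OpenCV has them. Camera axes: x right, y down, z forward; pixel columns grow to the right and rows downward; lengths in m; the calibration is good to about 2 mm. A picture is of the moment at which its call begins: read the wrist's pose just before it. get_calibration takes no time and is no camera call; for the wrist camera it gives the pose at the moment of the call.
- bot.job_done(): hands the job in; it is judged then, once.
The state is a dict: "clock": time; "joint_pos": joint angles; "joint_vel": joint speeds; "tau": joint torques, N m; "eef_pos": TCP position; "tool_rot": TCP orientation; "ft_force": force on the tool from outside, world axes, zero at the start; "ft_torque": the same for the moment, N m; "grip_width": finger opening in m; "grasp_force": force on a finger pad.
Only numpy, scipy, OpenCV 4.12 (cv2) and the standard library are available. Lean on these libraries where they do the work, as an engineer would, in place of code of your own. Each camera call takes 0.05 s, during which the arm holds its last target. There are 200 camera calls.

## Working session

There is one attempt and no reset: what is moved stays moved. The work goes in short steps, Python scripts to look and compute and a tool call to move; the robot and the scene stay as the last step left them, time stands still between calls to the robot, and variables do not carry over. Pictures are saved under pics/ and viewed, at most 10 in all, crops included, and the job is handed in when it is done.

Besides the shell and the picture viewer there is one more tool, called after ">>>" as name(argument=value, ...), one argument or row to a line, values as JSON. apply_moves: Moves the arm, as the interface text tells. Its arguments: {"type":"object","properties":{"steps":{"type":"array"}},"required":["steps"]}

```bash
mkdir -p pics; cat > h.py <<'E'
import numpy as np, cv2
from workcell import bot, camera, get_calibration
def calib(n):
    c=get_calibration(n); f=192/np.tan(np.radians(c["fov_y"])/2)
    K=np.array([[f,0,c["cx"]],[0,f,c["cy"]],[0,0,1]]); R=cv2.Rodrigues(np.array(c["rvec"],float))[0]
    return K,np.array(c["dist_coeffs"],float),R,np.array(c["tvec"],float)
def ray(cal,uv):
    K,d,R,t=cal
    p=cv2.undistortPoints(np.array(uv,float).reshape(-1,1,2),K,d).reshape(-1,2)
    return -R.T@t, np.c_[p,np.ones(len(p))]@R
def onplane(cal,uv,z):
    o,r=ray(cal,uv); return o+r*((z-o[2])/r[:,2])[:,None]
def cross(c1,u1,c2,u2):
    o1,r1=ray(c1,[u1]);o2,r2=ray(c2,[u2]);r1=r1[0];r2=r2[0]
    s=np.linalg.lstsq(np.c_[r1,-r2],o2-o1,rcond=None)[0]
    a=o1+s[0]*r1;b=o2+s[1]*r2
    return (a+b)/2,np.linalg.norm(a-b)
def grab(n,tag):
    c=calib(n); im,dp=camera(n); cv2.imwrite(f"pics/{tag}.png",im[:,:,::-1]); np.savez(f"pics/{tag}.npz",im=im,dp=dp,K=c[0],d=c[1],R=c[2],t=c[3]); return c,im,dp
def load(tag):
    z=np.load(f"pics/{tag}.npz"); return (z["K"],z["d"],z["R"],z["t"]),z["im"],z["dp"]
E
python3 - <<'E'
from h import *
for n in ("scene","side","wrist"):
    c,im,dp=grab(n,n+"0"); print(n,-c[2].T@c[3])
a=[cv2.imread(f"pics/{n}0.png") for n in("scene","side")]
cv2.imwrite("pics/both.png",cv2.resize(np.vstack(a),(400,600)))
print(bot.get_obs())
E
```

```text
scene [ 1.3502336  -0.3343569   0.68495346]
side [ 0.06320294 -0.55894543  0.79158677]
wrist [0.50015295 0.07517817 0.37310905]
{'clock': 0.15, 'joint_pos': array([-2.38543279e-05,  2.41247831e-01,  4.03295215e-03,  1.33517505e+00,
        3.20077639e-07,  1.57082166e+00]), 'joint_vel': array([-0.00038473, -0.002253  ,  0.00642388,  0.00065113, -0.00095809,
       -0.0007098 ]), 'tau': array([-1.62746033e-03, -3.72633219e+01,  2.52638429e+01,  1.23480460e-02,
       -1.30651040e-05,  1.49362950e-05]), 'eef_pos': array([ 4.99557509e-01, -1.18249064e-05,  2.47613197e-01]), 'tool_rot': array([ 7.07123948e-01,  7.07089165e-01, -5.63309116e-04, -5.63534610e-04]), 'ft_force': array([ 0.51849823,  1.77629054, -0.39111966]), 'ft_torque': array([-0.07330321, -0.0206003 ,  0.03998236]), 'grasp_force': 0.0, 'grip_width': 0.08509392928912544}
```

View pics/scene0.png

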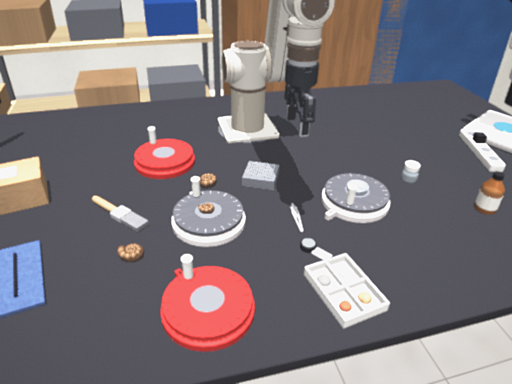

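View pics/side0.png

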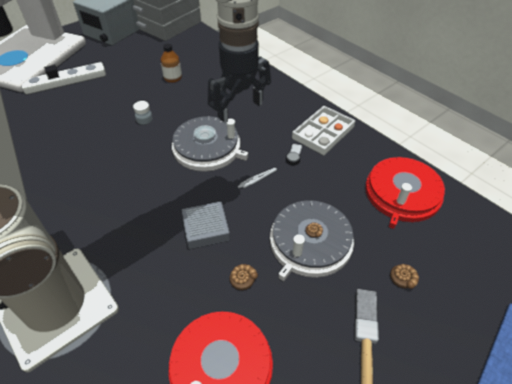

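Candidates: the white table with fossil at scene (208,212) / side (312,235). The white one with the dish at scene (356,195) / side (206,140) is the spare. The red ones at scene (164,157) and (208,305) are not meant. Fossils are at scene (206,208), which lies on the disc, and loose at (207,180) and (130,252). My choice is the white table at scene (208,212), with its knob at scene (196,187) / side (298,245) and its tab at side (286,271).

```bash
python3 - <<'E'
from h import *
cs,a,_=load("scene0"); cd,b,_=load("side0")
A=cv2.resize(a[155:255,150:265],None,fx=4,fy=4,interpolation=2); B=cv2.resize(b[190:290,250:365],None,fx=4,fy=4,interpolation=2)
cv2.imwrite("pics/crop1.png",np.hstack([A[:,:395],B[:,:400]])[:,:,::-1])
print("knob top",cross(cs,(196,179.5),cd,(298.5,238)))
print("fossil",onplane(cs,[(206.5,207)],.052),onplane(cd,[(314,229)],.052))
print("tab",onplane(cd,[(286,271)],.02))
for n,(u,v) in {"loose1":(207,180),"loose2":(130,252)}.items(): print(n,onplane(cs,[(u,v)],.01))
E
```

```text
knob top (array([ 0.44758248, -0.2467303 ,  0.09403201]), np.float64(0.0002717752696719448))
fossil [[ 0.51595912 -0.23179883  0.052     ]] [[ 0.51394774 -0.23317959  0.052     ]]
tab [[ 0.4080296  -0.25734276  0.02      ]]
loose1 [[ 0.32907886 -0.20260951  0.01      ]]
loose2 [[ 0.59428936 -0.42866656  0.01      ]]
```

View pics/crop1.png

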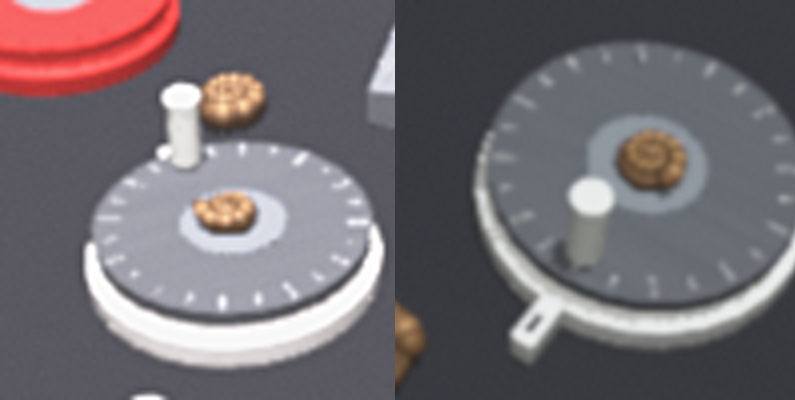

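The crop confirms it: a white base with the fossil on it, and the knob almost in line with the tab. I'll hover above it for a wrist view.

>>> apply_moves(
  steps=[
    [[-0.17,0,0],[0,0,0],0.5],
    [[-0.17,0,0],[0,0,0],0.5],
    [[-0.17,0,0],[0,0,0],0.5],
    [[-0.17,0,0],[0,0,0],0.5],
    [[-0.17,0,0],[0,0,0],0.5],
    [[-0.17,0,0],[0,0,0],0.5],
    [[-0.17,0,0],[0,0,0],0.5],
    [[-0.1,0,0],[0,0,0],0.5],
  ],
)

```text
clock: 0.82
eef_pos: [0.4994, -0.2612, 0.2477]
tool_rot: [0.708, 0.706, -0.001, 0.0]
ft_force: [0.4, 0.3, -1.1]
grip_width: 0.0426
grasp_force: 0.0
```

```bash
python3 - <<'E'
from h import *
o=bot.get_obs(); print(o["clock"],o["eef_pos"],o["tool_rot"],o["grip_width"])
c,im,dp=grab("wrist","w1"); print(-c[2].T@c[3],c[2])
E
```

```text
0.8167 [ 0.49942687 -0.26120008  0.24772211] [ 7.08024943e-01  7.06187246e-01 -5.02523478e-04  2.47820607e-05] 0.0425967885003802
[ 0.50014487 -0.18594022  0.3732744 ] [[ 9.99996044e-01 -2.77811800e-03 -4.40013007e-04]
 [-2.52448299e-03 -9.55446806e-01  2.95152551e-01]
 [-1.24037764e-03 -2.95150273e-01 -9.55450039e-01]]
```

View pics/w1.png

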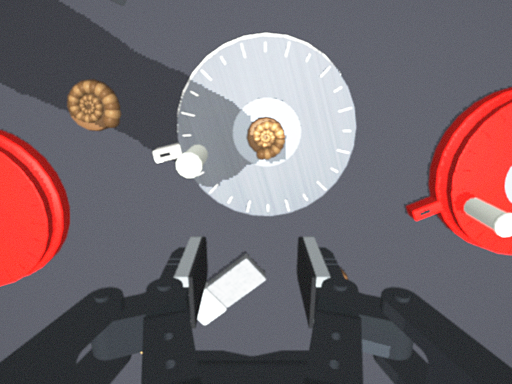

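The wrist view shows the disc centre near (266,125), the fossil at (267,138), the knob cap at (190,164) and the tab at (167,153). Now I'll fit the axis and triangulate the knob.

```bash
python3 - <<'E'
from h import *
from scipy.optimize import least_squares
def fit(P):
    r=least_squares(lambda p:np.hypot(P[:,0]-p[0],P[:,1]-p[1])-p[2],[*P[:,:2].mean(0),.08],loss="soft_l1",f_scale=.001); return r.x,np.sqrt(np.mean(r.fun**2))
C={}
def white(im,box,thr):
    m=np.zeros(im.shape[:2],np.uint8); x0,y0,x1,y1=box
    g=im[y0:y1,x0:x1].astype(int); m[y0:y1,x0:x1]=((g.min(2)>thr)&(np.ptp(g,axis=2)<25)).astype(np.uint8)
    return m
c,im,dp=load("w1")
# outer silhouette of the base by contrast with black bench: upper-right edge, base bright
g=cv2.GaussianBlur(im,(3,3),0)
pts=[]
for th in np.radians(np.arange(-100,100,3)):
    d=np.array([np.cos(th),np.sin(th)]); prof=[]
    rs=np.arange(75,105,.5)
    v=cv2.remap(g,(266+rs*d[0]).astype(np.float32)[None],(125+rs*d[1]).astype(np.float32)[None],1)[0].astype(int).min(1)
    pts.append(np.array([266,125])+d*rs[:-2][np.argmin(v[2:]-v[:-2])]+d*.5)
pts=np.array(pts)
for z in(.03,.035,.04): print("rim z",z,fit(onplane(c,pts,z)))
# inner pale circle & fossil
hsv=cv2.cvtColor(im,cv2.COLOR_RGB2HSV)
fm=((hsv[...,0]<22)&(hsv[...,1]>70)).astype(np.uint8); fm[:,:215]=0; fm[:90]=0; fm[180:]=0; fm[:,310:]=0
u,r=cv2.minEnclosingCircle(np.argwhere(fm)[:,::-1].astype(np.float32)); print("fossil",u,onplane(c,[u],.048))
# knob cap in wrist
m=white(im,(172,148,212,182),170); n,l,st,ce=cv2.connectedComponentsWithStats(m)
print("knob comps",st[1:].tolist(),ce[1:].tolist())
cd,b,_=load("side0"); cs,a,_=load("scene0")
for uw in [(189.5,165)]:
  print(cross(c,uw,cd,(298.5,238)),cross(c,uw,cs,(196,179.5)))
  print("at .096",onplane(c,[uw],.096),onplane(cd,[(298.5,238)],.096))
print("tab end",onplane(c,[(167,153)],.02), "depth knob",dp[165,189],"disc",dp[100,300])
E
```

```text
rim z 0.03 (array([ 0.51323893, -0.22938192,  0.09330125]), np.float64(0.00043315302497112584))
rim z 0.035 (array([ 0.51304751, -0.22874933,  0.0919425 ]), np.float64(0.00042683191481867396))
rim z 0.04 (array([ 0.51285611, -0.22811674,  0.09058375]), np.float64(0.0004205113442950811))
fossil (264.9580078125, 138.12596130371094) [[ 0.51281689 -0.23377127  0.048     ]]
knob comps [[172, 148, 34, 31, 806]] [[188.7109181141439, 161.54962779156327]]
(array([ 0.44625089, -0.24878155,  0.09724725]), np.float64(0.001290208705205552)) (array([ 0.44665528, -0.24820234,  0.0942546 ]), np.float64(0.0035377199618259387))
at .096 [[ 0.44643789 -0.24955057  0.096     ]] [[ 0.4464906  -0.24775792  0.096     ]]
tab end [[ 0.40811931 -0.25362698  0.02      ]] depth knob 0.28298748 disc 0.32225236
```

```bash
python3 - <<'E'
from h import *
c,im,dp=load("w1")
cv2.imwrite("pics/k.png",cv2.resize(im[130:200,145:245],None,fx=7,fy=7,interpolation=2)[:,:,::-1])
E
```

```text
(no output)
```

View pics/k.png

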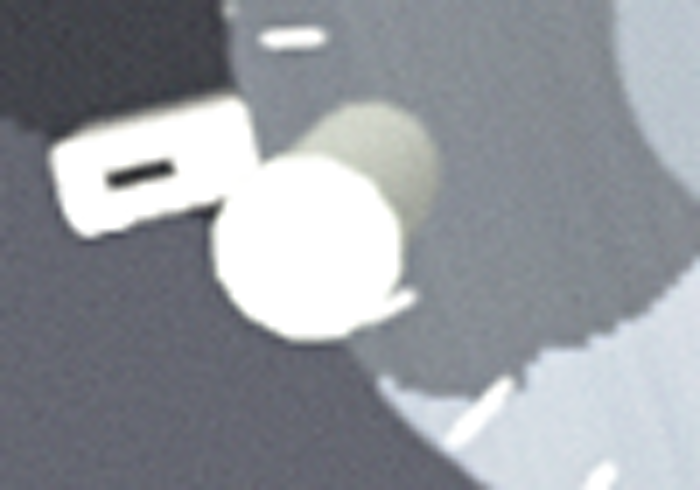

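Knob cap centre is at about (188.6,165) in the wrist picture, and the tab's black line is at about (165,154.6). Next come the axis from the pale inner circle and the ticks, plus the tab's bearing.

```bash
python3 - <<'E'
from h import *
c,im,dp=load("w1")
o,R=-c[2].T@c[3],c[2]
# pale inner circle edge: radial gradient
g=cv2.GaussianBlur(im,(3,3),0).astype(np.float32).min(2)
pts=[]
for th in np.radians(np.arange(0,360,4)):
    d=np.array([np.cos(th),np.sin(th)]); rs=np.arange(27,42,.5)
    v=cv2.remap(g,(266.5+rs*d[0]).astype(np.float32)[None],(132+rs*d[1]).astype(np.float32)[None],1)[0]
    i=np.argmin(v[3:]-v[:-3]); 
    if v[i+3]-v[i]<-15: pts.append(np.array([266.5,132])+d*(rs[i]+.75))
from scipy.optimize import least_squares
P=onplane(c,pts,.04); r=least_squares(lambda p:np.hypot(P[:,0]-p[0],P[:,1]-p[1])-p[2],[.513,-.23,.03],loss="soft_l1",f_scale=.0007)
print(len(pts),r.x,np.sqrt(np.mean(r.fun**2)))
# tab axis: midpoints of its long edges (top face z .02) in crop coords
q=lambda x,y:(145+(x+.5)/7-.5,130+(y+.5)/7-.5)
T=onplane(c,[q(108,181),q(175,166),q(55,150),q(240,98),q(85,237),q(215,205)],.02); print(T.round(4).tolist())
ax=r.x[:2]
print("line ends bearing",[np.arctan2(*(t[:2]-ax)[::-1]) for t in T[:2]],"edge dirs",[np.arctan2(*(T[i]-T[i+1])[:2][::-1]) for i in(0,2,4)])
k=onplane(c,[(188.6,165)],.096)[0]; print("knob",k, np.arctan2(*(k[:2]-ax)[::-1]),np.linalg.norm(k[:2]-ax))
cd,b,_=load("side0"); print("side tab line",onplane(cd,[(250+(532-395)/4,190+323/4)],.02))
E
```

```text
86 [ 0.51460208 -0.22954463  0.03423355] 0.0002515327661854101
[[0.4003, -0.2563, 0.02], [0.4109, -0.2539, 0.02], [0.3925, -0.2514, 0.02], [0.4217, -0.2434, 0.02], [0.396, -0.2651, 0.02], [0.4166, -0.2601, 0.02]]
line ends bearing [np.float64(-2.9119302666196663), np.float64(-2.910498787846793)] edge dirs [np.float64(-2.9260216174852767), np.float64(-2.8752746330132184), np.float64(-2.903809088909111)]
knob [ 0.4456651  -0.24954818  0.096     ] -2.8591770859730574 0.07178056396643794
side tab line [[ 0.40560383 -0.25446787  0.02      ]]
```

>>> apply_moves(
  steps=[
    [[0.02,-0.09,0],[0,0,0],0.5],
    [[0.02,-0.09,0],[0,0,0],0.5],
    [[0.021,-0.088,0.07],[0,0,0],0.5],
    [[0,0,0.12],[0,0,0],0.5],
    [[0,0,0.12],[0,0,0],0.5],
    [[0,0,0.12],[0,0,0],0.5],
    [[0,0,0.12],[0,0,0],0.5],
    [[0,0,0.04],[0,0,0],0.5],
  ],
)

```text
clock: 1.53
eef_pos: [0.444, -0.2443, 0.1267]
tool_rot: [0.707, 0.707, -0.001, -0.003]
ft_force: [-1.1, 0.3, -0.3]
grip_width: 0.0427
grasp_force: 0.0
```

```bash
python3 - <<'E'
from h import *
c,im,dp=grab("wrist","w2"); s,b,_=grab("side","s2")
cv2.imwrite("pics/w2c.png",np.hstack([im[:,:400],cv2.resize(b[170:300,220:360],(400,384))])[:,:,::-1])
o=bot.get_obs(); print(o["eef_pos"],o["ft_force"])
E
```

```text
[ 0.44493518 -0.24483169  0.12852404] [-0.59402655 -0.6781884   0.8462565 ]
```

View pics/w2c.png

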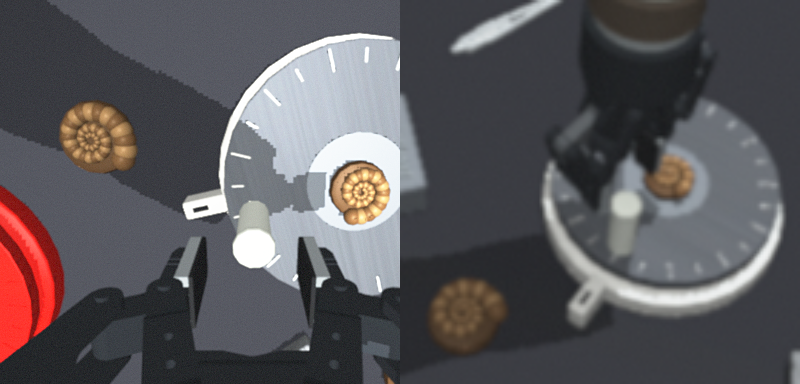

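The knob cap at (254,248) is centred between the pads (about column 253). I'll re-measure it from here, then descend.

```bash
python3 - <<'E'
from h import *
c,im,dp=load("w2"); k=onplane(c,[(253.7,248)],.096)[0]
c1,_,_=load("w1"); print(k,cross(c,(253.7,248),c1,(188.6,165)))
# axis from pale circle again
print(bot.get_obs()["eef_pos"],bot.get_obs()["clock"])
E
```

```text
[ 0.44531423 -0.24920983  0.096     ] (array([ 0.44534996, -0.2499002 ,  0.09458381]), np.float64(8.787831848546433e-05))
[ 0.44493518 -0.24483169  0.12852404] 1.6333
```

>>> apply_moves(
  steps=[
    [[-0.022,0.003,0],[0,0,0],0.5],
    [[0,0,0.05],[0,0,0],0.5],
    [[0,0,0.05],[0,0,0],0.5],
    [[0,0,0.06],[0,0,0],0.5],
    [[0,0,0.06],[0,0,0],0.5],
    [[0,0,0.05],[0,0,0],0.5],
    [[0,0,0.02],[0,0,0],0.5],
    [[0,0,0],[0,0,0],0.5],
  ],
)

```text
clock: 2.3
eef_pos: [0.4462, -0.2498, 0.0711]
tool_rot: [0.707, 0.707, -0.0, -0.001]
ft_force: [-0.6, -0.7, -0.9]
grip_width: 0.0423
grasp_force: 0.0
```

>>> apply_moves(
  steps=[
    [[0,0,0],[0,0,0],0.3],
    [[0,0,0],[0,0,0],0.2],
    [[0,0,0],[0,0,0],0.1],
    [[0,0,0],[0,0,0],0],
    [[0,0,0],[0,0,0],0],
    [[0,0,0],[0,0,0],0],
    [[0,0,0],[0,0,0],0],
    [[0,0,0],[0,0,0],0],
  ],
)

```text
clock: 2.97
eef_pos: [0.4457, -0.2508, 0.0729]
tool_rot: [0.707, 0.707, -0.001, -0.0]
ft_force: [-5.5, -1.7, 3.0]
grip_width: 0.0194
grasp_force: 58.3
```

Gripped with about 58 N at a width of 19 mm. Now I'll work out the circle's shifts.

```bash
cat > plan.py <<'E'
import numpy as np
N=104; w=np.ones(N); w[:8]=np.linspace(.12,1,8); w[-8:]=w[:8][::-1]
th=np.r_[0,np.cumsum(w)/w.sum()]*(2*np.pi-.045)
c=np.array([.5145,-.2295]); r0=np.array([.4456,-.2495])-c
P=np.c_[np.cos(th)*r0[0]-np.sin(th)*r0[1],np.sin(th)*r0[0]+np.cos(th)*r0[1]]+c
if __name__=="__main__":
    Q=np.round(P/.2,3); D=np.diff(Q,axis=0)
    for k in range(13): print(k+1,[[round(b,3),round(a,3)] for a,b in D[8*k:8*k+8]],"end",P[8*k+8].round(4))
E
python3 plan.py
```

```text
1 [[np.float64(-0.003), np.float64(0.001)], [np.float64(-0.006), np.float64(0.001)], [np.float64(-0.008), np.float64(0.003)], [np.float64(-0.011), np.float64(0.004)], [np.float64(-0.013), np.float64(0.005)], [np.float64(-0.016), np.float64(0.008)], [np.float64(-0.017), np.float64(0.009)], [np.float64(-0.02), np.float64(0.012)]] end [ 0.4541 -0.2683]
2 [[np.float64(-0.019), np.float64(0.013)], [np.float64(-0.018), np.float64(0.014)], [np.float64(-0.018), np.float64(0.015)], [np.float64(-0.016), np.float64(0.017)], [np.float64(-0.015), np.float64(0.017)], [np.float64(-0.014), np.float64(0.019)], [np.float64(-0.012), np.float64(0.019)], [np.float64(-0.012), np.float64(0.02)]] end [ 0.481 -0.293]
3 [[np.float64(-0.01), np.float64(0.021)], [np.float64(-0.009), np.float64(0.021)], [np.float64(-0.007), np.float64(0.022)], [np.float64(-0.006), np.float64(0.022)], [np.float64(-0.004), np.float64(0.023)], [np.float64(-0.003), np.float64(0.023)], [np.float64(-0.002), np.float64(0.023)], [np.float64(0.0), np.float64(0.023)]] end [ 0.5166 -0.3012]
4 [[np.float64(0.001), np.float64(0.023)], [np.fl
[... 2766 characters left out ...]
t64(-0.02), np.float64(-0.012)], [np.float64(-0.021), np.float64(-0.011)], [np.float64(-0.021), np.float64(-0.009)], [np.float64(-0.022), np.float64(-0.007)], [np.float64(-0.022), np.float64(-0.007)], [np.float64(-0.022), np.float64(-0.004)], [np.float64(-0.023), np.float64(-0.004)], [np.float64(-0.023), np.float64(-0.002)]] end [ 0.4428 -0.2259]
13 [[np.float64(-0.023), np.float64(0.0)], [np.float64(-0.021), np.float64(0.001)], [np.float64(-0.017), np.float64(0.001)], [np.float64(-0.014), np.float64(0.002)], [np.float64(-0.011), np.float64(0.002)], [np.float64(-0.009), np.float64(0.002)], [np.float64(-0.005), np.float64(0.001)], [np.float64(-0.003), np.float64(0.001)]] end [ 0.4448 -0.2464]
```

>>> apply_moves(
  steps=[
    [[-0.003,0.001,0],[0,0,0],0],
    [[-0.006,0.001,0],[0,0,0],0],
    [[-0.008,0.003,0],[0,0,0],0],
    [[-0.011,0.004,0],[0,0,0],0],
    [[-0.013,0.005,0],[0,0,0],0],
    [[-0.016,0.008,0],[0,0,0],0],
    [[-0.017,0.009,0],[0,0,0],0],
    [[-0.02,0.012,0],[0,0,0],0],
  ],
)

```text
clock: 3.63
eef_pos: [0.4553, -0.2698, 0.0729]
tool_rot: [0.707, 0.707, -0.001, 0.0]
ft_force: [-4.1, -2.2, 3.6]
grip_width: 0.0192
grasp_force: 58.3
```

Tracking is good and the forces are low.

>>> apply_moves(
  steps=[
    [[-0.019,0.013,0],[0,0,0],0],
    [[-0.018,0.014,0],[0,0,0],0],
    [[-0.018,0.015,0],[0,0,0],0],
    [[-0.016,0.017,0],[0,0,0],0],
    [[-0.015,0.017,0],[0,0,0],0],
    [[-0.014,0.019,0],[0,0,0],0],
    [[-0.012,0.019,0],[0,0,0],0],
    [[-0.012,0.02,0],[0,0,0],0],
  ],
)

```text
clock: 4.3
eef_pos: [0.4842, -0.2938, 0.0729]
tool_rot: [0.707, 0.707, 0.001, 0.001]
ft_force: [-0.2, 0.4, 5.3]
grip_width: 0.0193
grasp_force: 58.2
```

>>> apply_moves(
  steps=[
    [[-0.01,0.021,0],[0,0,0],0],
    [[-0.009,0.021,0],[0,0,0],0],
    [[-0.007,0.022,0],[0,0,0],0],
    [[-0.006,0.022,0],[0,0,0],0],
    [[-0.004,0.023,0],[0,0,0],0],
    [[-0.003,0.023,0],[0,0,0],0],
    [[-0.002,0.023,0],[0,0,0],0],
    [[0,0.023,0],[0,0,0],0],
  ],
)

```text
clock: 4.97
eef_pos: [0.5199, -0.3002, 0.0729]
tool_rot: [0.706, 0.708, 0.002, -0.0]
ft_force: [-0.7, 5.0, 7.6]
grip_width: 0.0192
grasp_force: 58.2
```

>>> apply_moves(
  steps=[
    [[0.003,0.023,0],[0,0,0],0],
    [[0.005,0.023,0],[0,0,0],0],
    [[0.006,0.022,0],[0,0,0],0],
    [[0.006,0.022,0],[0,0,0],0],
    [[0.008,0.021,0],[0,0,0],0],
    [[0.009,0.021,0],[0,0,0],0],
    [[0.011,0.02,0],[0,0,0],0],
    [[0.012,0.019,0],[0,0,0],0],
  ],
)

```text
clock: 5.63
eef_pos: [0.5535, -0.2885, 0.0729]
tool_rot: [0.707, 0.708, 0.002, -0.0]
ft_force: [-3.2, 2.6, 7.2]
grip_width: 0.0191
grasp_force: 58.2
```

>>> apply_moves(
  steps=[
    [[0.012,0.019,0],[0,0,0],0],
    [[0.014,0.018,0],[0,0,0],0],
    [[0.015,0.017,0],[0,0,0],0],
    [[0.016,0.016,0],[0,0,0],0],
    [[0.017,0.015,0],[0,0,0],0],
    [[0.018,0.014,0],[0,0,0],0],
    [[0.019,0.012,0],[0,0,0],0],
    [[0.02,0.011,0],[0,0,0],0],
  ],
)

```text
clock: 6.3
eef_pos: [0.5773, -0.2626, 0.0729]
tool_rot: [0.707, 0.707, 0.001, -0.0]
ft_force: [-3.8, 0.8, 6.8]
grip_width: 0.0192
grasp_force: 58.2
```

>>> apply_moves(
  steps=[
    [[0.02,0.01,0],[0,0,0],0],
    [[0.021,0.009,0],[0,0,0],0],
    [[0.022,0.008,0],[0,0,0],0],
    [[0.022,0.006,0],[0,0,0],0],
    [[0.023,0.005,0],[0,0,0],0],
    [[0.022,0.003,0],[0,0,0],0],
    [[0.023,0.002,0],[0,0,0],0],
    [[0.023,0,0],[0,0,0],0],
  ],
)

```text
clock: 6.97
eef_pos: [0.586, -0.228, 0.0729]
tool_rot: [0.707, 0.707, 0.001, 0.0]
ft_force: [-2.7, -0.7, 5.6]
grip_width: 0.0191
grasp_force: 58.3
```

>>> apply_moves(
  steps=[
    [[0.023,-0.001,0],[0,0,0],0],
    [[0.022,-0.002,0],[0,0,0],0],
    [[0.023,-0.004,0],[0,0,0],0],
    [[0.023,-0.005,0],[0,0,0],0],
    [[0.022,-0.006,0],[0,0,0],0],
    [[0.021,-0.009,0],[0,0,0],0],
    [[0.021,-0.009,0],[0,0,0],0],
    [[0.02,-0.011,0],[0,0,0],0],
  ],
)

```text
clock: 7.63
eef_pos: [0.577, -0.1933, 0.0729]
tool_rot: [0.707, 0.707, 0.001, 0.001]
ft_force: [-1.1, -1.5, 4.6]
grip_width: 0.0194
grasp_force: 58.5
```

>>> apply_moves(
  steps=[
    [[0.02,-0.012,0],[0,0,0],0],
    [[0.018,-0.013,0],[0,0,0],0],
    [[0.018,-0.015,0],[0,0,0],0],
    [[0.017,-0.016,0],[0,0,0],0],
    [[0.016,-0.017,0],[0,0,0],0],
    [[0.014,-0.018,0],[0,0,0],0],
    [[0.013,-0.019,0],[0,0,0],0],
    [[0.012,-0.02,0],[0,0,0],0],
  ],
)

```text
clock: 8.3
eef_pos: [0.5513, -0.1668, 0.0729]
tool_rot: [0.707, 0.708, 0.002, 0.001]
ft_force: [2.2, 2.9, 4.5]
grip_width: 0.0193
grasp_force: 58.5
```

>>> apply_moves(
  steps=[
    [[0.011,-0.021,0],[0,0,0],0],
    [[0.009,-0.021,0],[0,0,0],0],
    [[0.008,-0.022,0],[0,0,0],0],
    [[0.007,-0.022,0],[0,0,0],0],
    [[0.005,-0.022,0],[0,0,0],0],
    [[0.004,-0.023,0],[0,0,0],0],
    [[0.002,-0.023,0],[0,0,0],0],
    [[0.001,-0.023,0],[0,0,0],0],
  ],
)

```text
clock: 8.97
eef_pos: [0.5153, -0.1564, 0.0729]
tool_rot: [0.706, 0.708, 0.002, -0.0]
ft_force: [0.6, 4.6, 6.9]
grip_width: 0.0193
grasp_force: 58.3
```

>>> apply_moves(
  steps=[
    [[-0.001,-0.023,0],[0,0,0],0],
    [[-0.002,-0.023,0],[0,0,0],0],
    [[-0.003,-0.023,0],[0,0,0],0],
    [[-0.005,-0.022,0],[0,0,0],0],
    [[-0.007,-0.022,0],[0,0,0],0],
    [[-0.008,-0.022,0],[0,0,0],0],
    [[-0.009,-0.021,0],[0,0,0],0],
    [[-0.01,-0.02,0],[0,0,0],0],
  ],
)

```text
clock: 9.63
eef_pos: [0.4789, -0.1655, 0.0728]
tool_rot: [0.707, 0.708, 0.002, -0.001]
ft_force: [-2.6, 4.5, 10.0]
grip_width: 0.0194
grasp_force: 58.1
```

>>> apply_moves(
  steps=[
    [[-0.012,-0.02,0],[0,0,0],0],
    [[-0.013,-0.019,0],[0,0,0],0],
    [[-0.014,-0.018,0],[0,0,0],0],
    [[-0.016,-0.017,0],[0,0,0],0],
    [[-0.017,-0.016,0],[0,0,0],0],
    [[-0.018,-0.015,0],[0,0,0],0],
    [[-0.019,-0.013,0],[0,0,0],0],
    [[-0.02,-0.012,0],[0,0,0],0],
  ],
)

```text
clock: 10.3
eef_pos: [0.452, -0.1919, 0.0728]
tool_rot: [0.707, 0.707, 0.001, -0.002]
ft_force: [-4.4, 4.1, 12.0]
grip_width: 0.0193
grasp_force: 58.0
```

>>> apply_moves(
  steps=[
    [[-0.02,-0.011,0],[0,0,0],0],
    [[-0.021,-0.01,0],[0,0,0],0],
    [[-0.021,-0.008,0],[0,0,0],0],
    [[-0.022,-0.007,0],[0,0,0],0],
    [[-0.022,-0.006,0],[0,0,0],0],
    [[-0.022,-0.004,0],[0,0,0],0],
    [[-0.023,-0.003,0],[0,0,0],0],
    [[-0.023,-0.002,0],[0,0,0],0],
  ],
)

```text
clock: 10.97
eef_pos: [0.442, -0.2277, 0.0728]
tool_rot: [0.707, 0.707, -0.0, -0.001]
ft_force: [-2.6, 0.7, 10.5]
grip_width: 0.0195
grasp_force: 58.2
```

>>> apply_moves(
  steps=[
    [[-0.022,0,0],[0,0,0],0],
    [[-0.019,0.001,0],[0,0,0],0],
    [[-0.016,0.001,0],[0,0,0],0],
    [[-0.013,0.002,0],[0,0,0],0],
    [[-0.01,0.002,0],[0,0,0],0],
    [[-0.007,0.002,0],[0,0,0],0],
    [[-0.004,0.001,0],[0,0,0],0],
    [[-0.002,0,0],[0,0,0],0],
  ],
)

```text
clock: 11.63
eef_pos: [0.4444, -0.2468, 0.0728]
tool_rot: [0.707, 0.707, -0.0, -0.0]
ft_force: [-2.7, 0.3, 9.4]
grip_width: 0.0197
grasp_force: 58.3
```

```bash
python3 - <<'E'
from h import *
c,im,dp=grab("wrist","w3"); grab("side","s3")
cv2.imwrite("pics/w3c.png",np.hstack([im[:,100:500],cv2.resize(load("s3")[1][170:300,220:360],(400,384))])[:,:,::-1])
o=bot.get_obs(); print(o["eef_pos"],o["ft_force"])
E
```

```text
[ 0.44444622 -0.24685013  0.07281903] [-2.14034838 -0.36696893  9.2033622 ]
```

View pics/w3c.png

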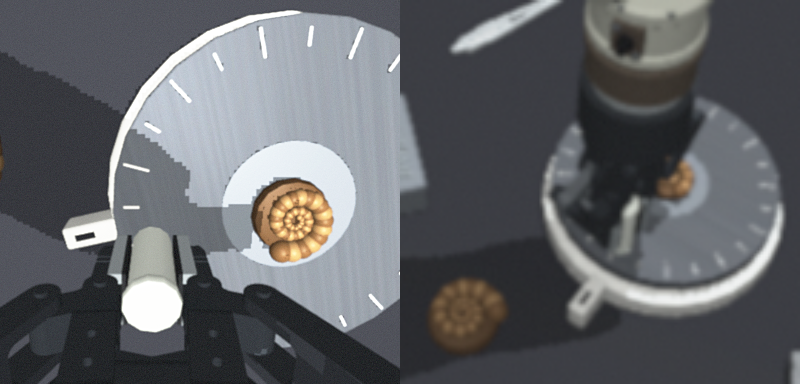

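The knob is back at the tab and the fossil is still central. Now I'll release, then lift.

>>> apply_moves(
  steps=[
    [[0,0,0],[0,0,0],0.15],
    [[0,0,0],[0,0,0],0.3],
    [[0,0,0],[0,0,0],0.4],
    [[0,0,0],[0,0,0],0.5],
    [[0,0,0],[0,0,0],0.5],
    [[0,0,0],[0,0,0],0.5],
    [[0,0,0],[0,0,0],0.5],
    [[0,0,0],[0,0,0],0.5],
  ],
)

```text
clock: 12.4
eef_pos: [0.4448, -0.2467, 0.0721]
tool_rot: [0.707, 0.707, -0.0, -0.0]
ft_force: [0.6, -0.9, -0.1]
grip_width: 0.0427
grasp_force: 0.0
```

>>> apply_moves(
  steps=[
    [[0,0,-0.04],[0,0,0],0.5],
    [[0,0,-0.08],[0,0,0],0.5],
    [[0,0,-0.12],[0,0,0],0.5],
    [[0,0,-0.15],[0,0,0],0.5],
    [[0,0,-0.15],[0,0,0],0.5],
    [[0,0,-0.15],[0,0,0],0.5],
    [[0,0,-0.12],[0,0,0],0.5],
    [[0,0,-0.06],[0,0,0],0.5],
  ],
)

```text
clock: 13.07
eef_pos: [0.4461, -0.2475, 0.2509]
tool_rot: [0.707, 0.707, 0.001, 0.003]
ft_force: [0.8, -0.2, 0.7]
grip_width: 0.0428
grasp_force: 0.0
```

```bash
python3 - <<'E'
from h import *
c,im,dp=grab("wrist","w4"); print(bot.get_obs()["eef_pos"])
E
```

```text
[ 0.44670174 -0.24786102  0.25215691]
```

View pics/w4.png

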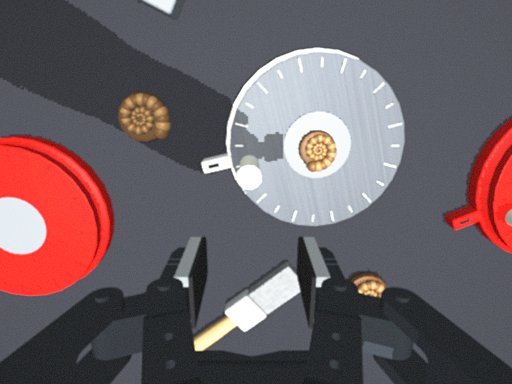

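```bash
python3 - <<'E'
from h import *
c,im,_=load("w4"); ax=np.array([.5145,-.2295])
for n,u,z in(("knob",(249,177.5),.096),("tabline",(214,165),.02),("fossil",(318,151),.048)):
    p=onplane(c,[u],z)[0]; print(n,p,np.arctan2(*(p[:2]-ax)[::-1]),np.linalg.norm(p[:2]-ax))
E
```

```text
knob [ 0.44500503 -0.24829952  0.096     ] -2.8773997363243087 0.07199286969448551
tabline [ 0.40628295 -0.25467716  0.02      ] -2.913004785467288 0.1111072433322083
fossil [ 0.51424917 -0.23392537  0.048     ] -1.6274157302759311 0.0044324712641632315
```

```bash
python3 -c "
from workcell import bot
print(bot.job_done())"
```

```text
the job is handed in; nothing more can be done
None
```

I gave the fossil's turntable one full anticlockwise turn, let go of the knob about 2° from the pointer tab with the fossil still at the middle of the disc, never went near the other turntable, and handed the job in about 13 s into the 54 s limit; no verdict was shown.

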